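# Open the lever bin for a stock check and ease it shut

### The arm

A 6-joint arm with a two-finger parallel gripper is mounted at the origin on the work surface. World frame = base frame: x ahead of the robot, y to its left, z up, the work surface at z = 0. Lengths are in mm, angles in degrees, forces in N, time in s.
With the tool pointing down it reaches from about 350 to 850 mm from the base axis. Payload 8.1 kg.
Tool frame: the origin (TCP) lies midway between the tips of the shut fingers; the grasp point (between the pads) lies 19 mm behind it; z points along the fingers, y is the direction in which the jaws open and shut (so a half turn about z gives the same grasp; the last joint's range is limited). The gripper opens to 85 mm and grips with 20 to 120 N. Pads are 22 mm wide; open, the fingers measure 114 mm over their backs; the gripper's body (76 mm by 85 mm) begins 54 mm behind the grasp point. The pads swing forward as they close: fully open they stand 13 mm farther back than shut.
Start: joints at [65.867, 7.471, 85.268, -0, 87.261, -4.893], TCP at [197.693, 566.5, 231.292] pointing down, gripper open.
Joint ranges: [-169.43, 169.43], [-51.17, 129.36], [1.28, 143.12], [-76.62, 256.62], [0, 156.53], [-152.29, 152.29]. Speed limits (degrees/s): [136.94, 136.94, 159.86, 180, 180, 180].

### API

Orientations are given as [roll, pitch, yaw] about the fixed x, y, z axes, in that order (R = Rz(yaw) Ry(pitch) Rx(roll)).
In Python, from bench import r gives the robot as it stands.
- The arm moves only by the tool carry_out, never from a script. Its argument "increments" is a list of rows, each a list of 3 entries, a list of its own where there are three numbers: the shift along the tool's x, y, z in m, then the turn, a rotation vector about the tool's x, y, z in rad, then the closure, from 0 (fully open) to 1 (shut). A call has 1 to 12 rows; each row shifts and turns the pose as measured when the row begins, along the tool's axes as they then stand; what a row does not reach is not made up. A row lasts 1/10 s, in which the tool goes at most 50 mm and 8.59 degrees, less where a joint would pass 70% of its speed; a pose out of reach is approached as far as the arm can. A call with a gripper value outside its range is refused whole. The fingers move at their own pace and stop on an object; "newtons" is the grip in N (left out, the last holds). Time passes only in rows, so rows that do not move let the fingers close. It gives the time, the measured TCP pose, the force and the opening at its end, in the units of the state.
- r.sense(): the state, without advancing time (a new reading comes with each control period).
- r.snapshot(name): name is "side" or "top"; returns a dict with "image" (400x640x3 uint8, blue, green, red), "vertical_fov" (degrees; the focal length in pixels is half the picture's height over the tangent of half this angle, whatever the lens; pixels are square), "cx", "cy" (the principal point, pixels), "rvec" (rotation vector, rad) and "tvec" (3), from world to camera coordinates, as OpenCV has them. Camera axes: x right, y down, z forward; pixel columns grow to the right and rows downward; lengths in mm; the calibration is good to about 2 mm. A picture is of the moment at which its call begins. There is no depth.
- r.hand_in(): hands the job in, once; it reports no verdict.
The state is a dict: "time": time; "joint_pos": joint angles; "qd": joint speeds; "joint_efforts": joint torques, N m; "tool_pos": TCP position; "tcp_rot": TCP orientation; "ft_force": force on the tool from outside, world axes, zero at the start; "wrist_torque": the same for the moment, N m; "finger_gap": finger opening in mm.
Only numpy, scipy, OpenCV 4.12 (cv2) and the standard library are available. Lean on these libraries where they do the work, as an engineer would, in place of code of your own. Each camera call takes 0.05 s, during which the arm holds its last target.

### The job

Press the lever of the bin with the yellow lid all the way down so that its lid stands fully open, keep it open for two to three seconds so the stock inside can be checked, then ease the lever up slowly so that the lid comes down gently, shuts without slamming, and the lever is left free. Use only the lever, pressing it from above with closed fingers: do not touch the lids, grasp nothing, and leave the white-lidded bin and everything else on the counter where it is.

Things in the scene. Friction and masses are not known exactly. Their poses are not given: they have to be found in the camera images.
- bin_yellow: Dark red lever bin with a yellow lid (the bin to be opened), screwed to the counter on a black plinth that raises it 0 to 30 mm (differs each time). Box 160 mm (its x) by 140 mm (its y) by 115 mm tall; lid top 124 mm above its underside, with a steel knob on it up to 146 mm. Origin: centre of the box's underside (on the plinth). Its lever sticks out of its -x side, which faces the robot within about 0.3 rad; its lid hinge is on the +x side.
- press_yellow (a point): Where to press the lever of the yellow-lidded bin: on the upper face of its black ribbed rubber pad, in the middle across, 98 mm out from the bin's -x face and 21 mm in from the lever's free end. The lever is a flat plate 94 mm wide. At rest this point is 85 mm above the bin's origin; fully pressed it is about 37 mm lower and about 9 mm nearer the bin. This frame tilts with the lever; at rest its axes are parallel to the bin's, -x pointing out along the lever.
- lever_yellow (a joint): Angle of the lever of the yellow-lidded bin: 0 at rest (level), grows as it is pushed down, 0.35 rad at its stop. Pivot 70 mm towards -x from the bin's origin, 78 mm up. Linked to the lid; about 3 to 7 N down at the pad moves it, and the lid's weight pushes it back up.
- lid_yellow (a joint): Angle of the yellow lid: 0 shut, 1.05 rad fully up; always three times the lever angle. The lid falls shut and slams if the lever is let go; nothing else holds it up. Let go from about 0.2 rad or more it shuts with a bang; let down evenly over two seconds or so it lands softly.
- bin_white: Dark red lever bin with a white lid (the other bin, to be left alone), screwed to the counter on a black plinth that raises it 0 to 30 mm (differs each time). Box 160 mm (its x) by 140 mm (its y) by 115 mm tall; lid top 124 mm above its underside, with a steel knob on it up to 146 mm. Origin: centre of the box's underside (on the plinth). Its lever sticks out of its -x side, which faces the robot within about 0.3 rad; its lid hinge is on the +x side.
- press_white (a point): Where to press the lever of the white-lidded bin: on the upper face of its black ribbed rubber pad, in the middle across, 98 mm out from the bin's -x face and 21 mm in from the lever's free end. The lever is a flat plate 94 mm wide. At rest this point is 85 mm above the bin's origin; fully pressed it is about 37 mm lower and about 9 mm nearer the bin. This frame tilts with the lever; at rest its axes are parallel to the bin's, -x pointing out along the lever.
- lever_white (a joint): Angle of the lever of the white-lidded bin: 0 at rest (level), grows as it is pushed down, 0.35 rad at its stop. Pivot 70 mm towards -x from the bin's origin, 78 mm up. Linked to the lid; about 3 to 7 N down at the pad moves it, and the lid's weight pushes it back up.
- lid_white (a joint): Angle of the white lid: 0 shut, 1.05 rad fully up; always three times the lever angle. The lid falls shut and slams if the lever is let go; nothing else holds it up. Let go from about 0.2 rad or more it shuts with a bang; let down evenly over two seconds or so it lands softly.
- jar: White jar with a red cap, 58 mm across, 90 mm tall, loose, to be left where it stands. Origin: centre of its underside.
- weight: Small brass weight with a knob, 28 mm across, 38 mm tall, loose, to be left where it stands. Origin: centre of its underside.
- mortar: Blue ceramic mortar bowl, 100 mm across the rim, 75 mm tall, loose, to be left where it stands. Origin: centre of its underside.
- pan: Shallow brass scale pan, 116 mm across, 30 mm tall, loose, to be left where it stands. Origin: centre of its underside.
- bottle: Amber bottle with a black cap, 60 mm across, 160 mm tall, loose, to be left where it stands. Origin: centre of its underside.
- tub: White plastic tub, 48 mm across, 60 mm tall, loose, to be left where it stands. Origin: centre of its underside.
- scoop: Wooden spoon lying flat, loose, to be left where it stands. Origin: near the middle of its underside.

How it is judged (in metres and radians):
On the way, in this order (a step that is already met when the one before it is completed fails the run):
1. the yellow lid is fully open (above 0.9 rad) and kept so for 1.5 s (value of joint lid_yellow above 0.9 rad), for 1.5 s.
2. the yellow lid is shut again (value of joint lid_yellow below 0.03 rad), for 0.2 s.
At the end, for the whole second after the job is handed in: The yellow lid and its lever are back at rest (lid under 0.03 rad, lever under 0.015 rad), the white lid is shut (under 0.03 rad), and every loose thing is within 20 mm of where it stood (value of joint each of lid_yellow, lid_white below 0.03 rad and value of joint lever_yellow below 0.015 rad and distance of each of jar, weight, mortar, pan, bottle, tub, scoop from where it was at the start of the episode below 0.02 m); the robot touches nothing.
It fails at once if the yellow lid falls or slams (closing faster than 4 rad/s) (velocity of joint lid_yellow below -4 rad/s).
It fails at once if a lid is touched by the robot (contact force between any of the fingers, the arm and lid_yellow above 1.5 N or contact force between any of the fingers, the arm and lid_white above 1.5 N).
It fails at once if the white-lidded bin is opened (value of joint lid_white above 0.1 rad).
It fails at once if a bystander is lifted, carried or pushed away (20 mm) (distance of any of jar, weight, mortar, pan, bottle, tub, scoop from where it was at the start of the episode above 0.02 m).
It also fails if it takes over 40 s, if anything falls off the work surface, if the arm or the gripper's body presses on something with over 40 N, if the wrist force passes 120 N, or if a joint passes its speed limit or range.

## Working session

There is one attempt and no reset: what is moved stays moved. The work goes in short steps, Python scripts to look and compute and a tool call to move; the robot and the scene stay as the last step left them, time stands still between calls to the robot, and variables do not carry over. Pictures are saved under pics/ and viewed, and the job is handed in when it is done.

Besides the shell and the picture viewer there is one more tool, called after "Emit:" in YAML: its name, and indented under it one key for each argument. carry_out: Moves the arm, as the interface text tells. Its arguments: {"type":"object","properties":{"increments":{"type":"array"},"newtons":{"type":"number"}},"required":["increments"]}

```bash
ls; mkdir -p pics; cat > h.py <<'E'
import numpy as np, cv2
from bench import r
def cam(n):
    s=r.snapshot(n); f=200/np.tan(np.radians(s['vertical_fov'])/2)
    h=s['image'].shape[0]; f=h/2/np.tan(np.radians(s['vertical_fov'])/2)
    K=np.array([[f,0,s['cx']],[0,f,s['cy']],[0,0,1]])
    R=cv2.Rodrigues(np.array(s['rvec'],float))[0]; t=np.array(s['tvec'],float).ravel()
    return s['image'],K,R,t
def ray(px,K,R,t):
    d=R.T@np.linalg.inv(K)@np.array([px[0],px[1],1.]); return -R.T@t,d
def onz(px,z,K,R,t):
    c,d=ray(px,K,R,t); return c+d*(z-c[2])/d[2]
def proj(P,K,R,t):
    q=K@(R@np.array(P,float)+t); return q[:2]/q[2]
E
python3 - <<'E'
from h import *
import pickle
D={}
for n in('side','top'):
    D[n]=cam(n); cv2.imwrite(f'pics/{n}0.png',D[n][0]); im,K,R,t=D[n]
    print(n,K[0,0],K[:2,2],'cam at',-R.T@t)
pickle.dump(D,open('d0.pkl','wb'))
print(r.sense())
E
```

```text
pics
side 361.48253350252196 [327.62220841 206.10309948] cam at [420.21528161 786.33760473 813.79412465]
top 376.77116710674545 [321.68264905 196.07765744] cam at [ 3.96816562e+02 -9.42501139e-01  1.08896731e+03]
{'time': 0.1, 'joint_pos': array([ 6.58664442e+01,  7.51105182e+00,  8.53243198e+01, -6.91560812e-04,
        8.72628991e+01, -4.89494436e+00]), 'qd': array([ 0.07750917, -0.10386177, -0.05147272, -0.0841311 , -0.08266478,
        0.0143253 ]), 'joint_efforts': array([ 1.67735820e-03, -5.70950496e+01, -5.01941800e+01, -3.56075839e-05,
        8.03356350e-03,  1.21425660e-04]), 'tool_pos': array([197.49320266, 566.0227395 , 230.334255  ]), 'tcp_rot': array([-1.79902029e+02, -7.69714228e-03,  1.60761416e+02]), 'ft_force': array([ 0.49866292, -0.57853339, -1.21222343]), 'wrist_torque': array([ 0.01784797, -0.00867205, -0.07168437]), 'finger_gap': 85.56395951166424}
```

View pics/side0.png

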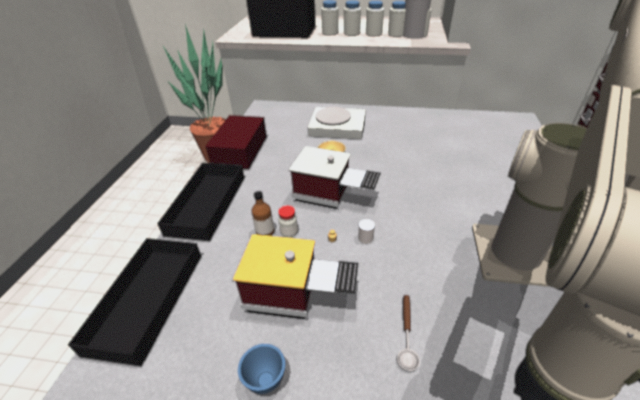

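View pics/top0.png

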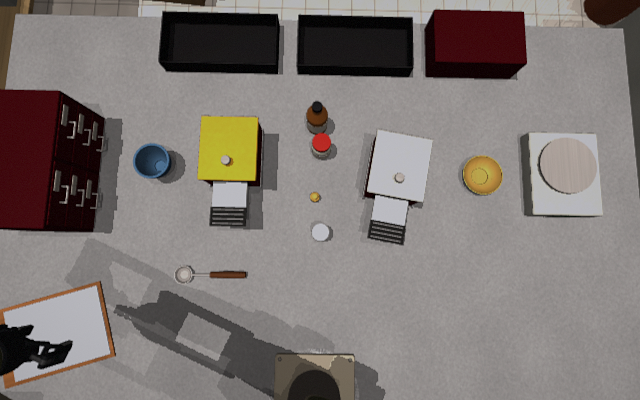

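The side view shows the yellow bin's lid around (275,260) and its ribbed pad around (347,276). In the top view the lid is around (230,148) and the pad around (228,216). Next I'll extract corners and triangulate.

```bash
python3 - <<'E'
from h import *
import pickle
D=pickle.load(open('d0.pkl','rb'))
for n,box in(('side',(225,225,370,325)),('top',(185,100,275,240))):
    im=D[n][0]; hsv=cv2.cvtColor(im,cv2.COLOR_BGR2HSV)
    m=cv2.inRange(hsv,(20,120,90),(35,255,255))
    k,l,st,c=cv2.connectedComponentsWithStats(m)
    print(n)
    for i in range(1,k):
        if st[i,4]>300:
            cs,_=cv2.findContours((l==i).astype('uint8'),cv2.RETR_EXTERNAL,2)
            h=cv2.convexHull(cs[0]); print(st[i],cv2.approxPolyDP(h,4,True).reshape(-1,2).tolist())
    x0,y0,x1,y1=box
    cr=cv2.resize(im[y0:y1,x0:x1],None,fx=5 if n=='side' else 4,fy=5 if n=='side' else 4,interpolation=cv2.INTER_CUBIC)
    cv2.imwrite(f'pics/{n}_crop.png',cr)
E
```

```text
side
[ 234  234   80   55 3125] [[253, 235], [313, 241], [302, 288], [234, 279]]
top
[ 197  116   61   65 3576] [[202, 116], [257, 118], [254, 180], [197, 178]]
[469 162  26  26 489] [[481, 162], [494, 171], [490, 184], [482, 187], [469, 177], [472, 166]]
```

View pics/side_crop.png

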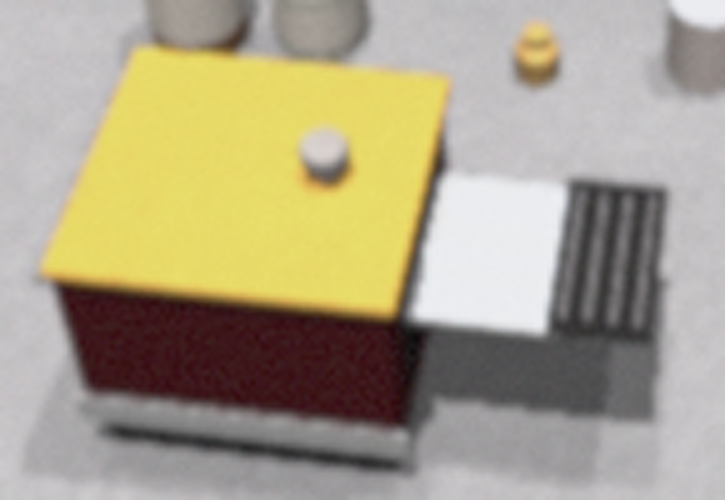

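View pics/top_crop.png

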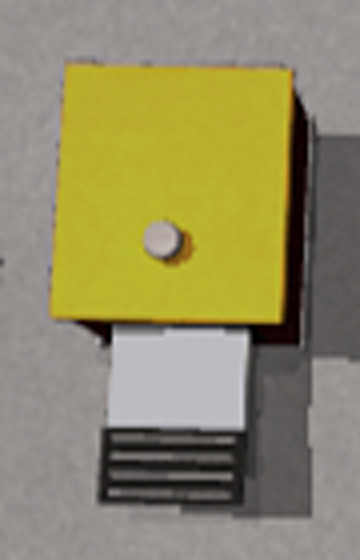

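```bash
python3 - <<'E'
from h import *
import pickle
D=pickle.load(open('d0.pkl','rb'))
S,T=D['side'],D['top']
def tri(ps,pt):
    A=[cv2.hconcat([R,t.reshape(3,1)]) for _,K,R,t in(S,T)]
    P=[D[n][1]@np.hstack([D[n][2],D[n][3].reshape(3,1)]) for n in('side','top')]
    X=cv2.triangulatePoints(P[0],P[1],np.array(ps,float).reshape(2,1),np.array(pt,float).reshape(2,1)).ravel(); X=X[:3]/X[3]
    return X, [np.linalg.norm(proj(X,*D[n][1:])-p) for n,p in(('side',ps),('top',pt))]
sc=lambda x,y:(x/5+225-.4,y/5+225-.4)
tc=lambda x,y:(x/4+185-.375,y/4+100-.375)
pts={'in+':(sc(552,330),tc(105,430)),'in-':(sc(570,183),tc(243,430)),'out+':(sc(652,337),tc(99,502)),'out-':(sc(663,187),tc(243,504)),
'lid+x+y':(sc(42,277),tc(66,64)),'lid+x-y':(sc(138,47),tc(294,68)),'lid-x-y':(sc(447,80),tc(281,324)),'lid-x+y':(sc(400,318),tc(50,319)),'knob':(sc(325,140),tc(162,238))}
X={}
for k,(a,b) in pts.items():
    X[k],e=tri(a,b); print(k,X[k].round(1),np.round(e,2))
v=X['in+']+X['in-']-X['out+']-X['out-']; print('yaw pad',np.degrees(np.arctan2(v[1],v[0])))
v=X['lid+x+y']+X['lid+x-y']-X['lid-x+y']-X['lid-x-y']; print('yaw lid x',np.degrees(np.arctan2(v[1],v[0])),np.linalg.norm(v)/2)
w=X['lid+x+y']-X['lid+x-y']+X['lid-x+y']-X['lid-x-y']; print('yaw lid y',np.degrees(np.arctan2(-w[0],w[1])),np.linalg.norm(w)/2)
lid=np.mean([X[k] for k in X if k.startswith('lid')],0); pad=np.mean([X[k] for k in X if k[:2] in('in','ou')],0)
print('lid',lid,'pad',pad, 'dist',np.linalg.norm((lid-pad)[:2]),'yaw',np.degrees(np.arctan2(*(lid-pad)[1::-1])))
E
```

```text
in+ [496.8 278.1 110.3] [0.53 0.44]
in- [499.2 188.4 110.9] [0.19 0.17]
out+ [449.9 278.3 113.8] [0.52 0.43]
out- [451.7 186.  112.3] [0.07 0.07]
lid+x+y [730.4 306.7 146.4] [0.77 0.62]
lid+x-y [730.7 158.9 148.8] [0.46 0.42]
lid-x-y [564.5 160.5 147.7] [0.37 0.34]
lid-x+y [562.3 306.7 146. ] [0.9  0.73]
knob [610.7 231.6 174.5] [0.33 0.29]
yaw pad 1.3969638320896927
yaw lid x -0.26258973129009705 167.13271477762947
yaw lid y 0.4863357290853426 147.0409364914135
lid [646.99797813 233.18726126 147.2286207 ] pad [474.39723736 232.70051813 111.81570765] dist 172.60142709335062 yaw 0.1615766699869636
```

Measured: the bin is at yaw ≈ 0° and its underside is at about 23–26 mm, which fits the 0–30 mm range. The lid size comes out right (167×147 including overhang). The press point is about (470, 233, 109–111). I'll move above it, closing the fingers on the way.

Emit:
carry_out:
  increments:
    - [[-0.037,-0.0225,0],[0,0,0],1]
    - [[-0.037,-0.0225,0],[0,0,0],1]
    - [[-0.037,-0.0225,0],[0,0,0],1]
    - [[-0.037,-0.0225,0],[0,0,0],1]
    - [[-0.037,-0.0225,0],[0,0,0],1]
    - [[-0.037,-0.0225,0],[0,0,0],1]
    - [[-0.037,-0.0225,0],[0,0,0],1]
    - [[-0.037,-0.0225,0],[0,0,0],1]
    - [[0,0,0],[0,0,-0.12],1]
    - [[0,0,0],[0,0,-0.12],1]
    - [[0,0,0],[0,0,-0.09],1]
    - [[0,0,0],[0,0,0],1]

```text
time: 1.3
tool_pos: [423.2, 284.8, 223.8]
tcp_rot: [-179.5, -0.5, -179.7]
ft_force: [0.1, -0.8, 0.9]
finger_gap: -0.1
```

Emit:
carry_out:
  increments:
    - [[-0.024,-0.026,0],[0,0,0],1]
    - [[-0.023,-0.026,0],[0,0,0],1]
    - [[0,0,0.03],[0,0,0],1]
    - [[0,0,0.03],[0,0,0],1]
    - [[0,0,0.02],[0,0,0],1]
    - [[0,0,0],[0,0,0],1]

```text
time: 1.9
tool_pos: [471.1, 231.2, 141.2]
tcp_rot: [-179.5, -0.4, 179.4]
ft_force: [-1.1, -0.2, -0.2]
finger_gap: 0.0
```

```bash
python3 - <<'E'
from h import *
for n,b in(('side',(225,200,385,325)),('top',(185,100,285,250))):
    im,*_=cam(n); x0,y0,x1,y1=b; print(n,proj(r.sense()['tool_pos'],*_))
    cv2.imwrite(f'pics/{n}1.png',cv2.resize(im[y0:y1,x0:x1],None,fx=4,fy=4,interpolation=2))
s=r.sense();print(s['tool_pos'],s['tcp_rot'],s['ft_force'])
E
```

```text
side [347.49154548 267.3264632 ]
top [224.91157712 216.0036358 ]
[472.79256937 232.07057301 144.45308725] [-179.62479994   -0.18247295  179.51524503] [ 0.43139952 -0.66001028  0.54530998]
```

View pics/side1.png

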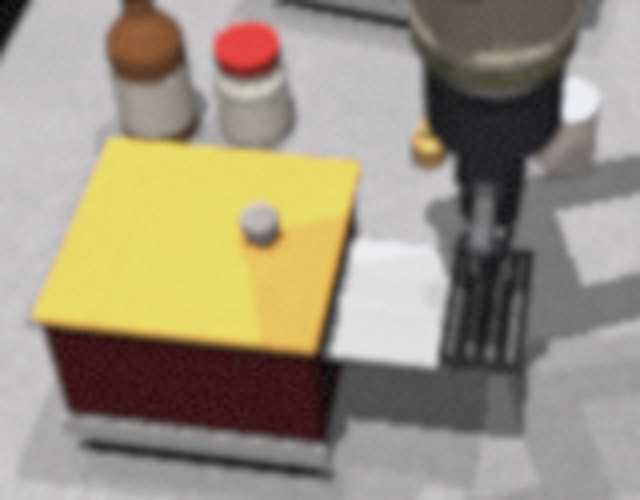

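View pics/top1.png

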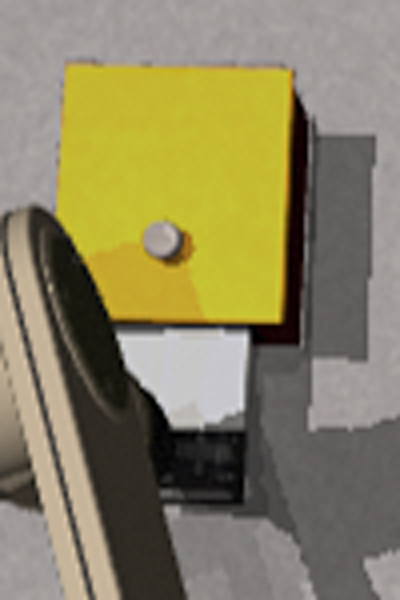

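The fingertip, seen at about (347,262) in the side view, is above the middle of the pad and clear of the lid. I'll descend to contact and start pressing.

Emit:
carry_out:
  increments:
    - [[0,0,0.01],[0,0,0],1]
    - [[0,0,0.01],[0,0,0],1]
    - [[0,0,0.005],[0,0,0],1]
    - [[0,0,0.005],[0,0,0],1]
    - [[0,0,0.003],[0,0,0],1]

```text
time: 2.5
tool_pos: [475.5, 233.7, 113.9]
tcp_rot: [-179.8, 0.2, 179.5]
ft_force: [0.1, -0.5, -0.2]
finger_gap: 0.2
```

Emit:
carry_out:
  increments:
    - [[0.003,0,0.003],[0,0,0],1]
    - [[0,0,0.003],[0,0,0],1]
    - [[0,0,0.003],[0,0,0],1]

```text
time: 2.8
tool_pos: [472.6, 233.9, 105.7]
tcp_rot: [-179.8, 0.3, 179.5]
ft_force: [-2.9, -1.3, 6.7]
finger_gap: 0.3
```

```bash
python3 - <<'E'
from h import *
for i in range(4):
    s=r.sense();print(s['tool_pos'],s['tcp_rot'],s['ft_force']); r.snapshot('top')
E
```

```text
[472.55288548 233.85045798 105.7113051 ] [-179.80333843    0.2817394   179.46906943] [-2.93800674 -1.34185672  6.73185048]
[472.46155559 233.79706642 105.25944281] [-179.79781188    0.2734026   179.4696723 ] [-0.13411507 -0.3529075   3.97263865]
[472.54819446 233.82666535 105.4475552 ] [-179.80410321    0.2805929   179.46841407] [-2.53777354 -1.01319829  5.32564592]
[472.55825794 233.80608075 105.56706359] [-179.80184484    0.27768051  179.46521237] [-2.64375031 -1.8497497   5.07645099]
```

The force has risen to about 5 N, so the tip is on the pad and the contact height was about 108 mm as expected. I'll press down along the arc.

Emit:
carry_out:
  increments:
    - [[0,0,0.004],[0,0,0],1]
    - [[0,0,0.004],[0,0,0],1]
    - [[-0.001,0,0.004],[0,0,0],1]
    - [[-0.001,0,0.004],[0,0,0],1]
    - [[-0.001,0,0.004],[0,0,0],1]
    - [[-0.001,0,0.003],[0,0,0],1]

```text
time: 3.6
tool_pos: [475.1, 233.9, 83.5]
tcp_rot: [-179.8, 0.1, 179.5]
ft_force: [-4.7, -0.3, 3.7]
finger_gap: -0.1
```

Emit:
carry_out:
  increments:
    - [[-0.001,0,0.003],[0,0,0],1]
    - [[-0.001,0,0.003],[0,0,0],1]
    - [[-0.001,0,0.003],[0,0,0],1]
    - [[0,0,0.002],[0,0,0],1]

```text
time: 4.0
tool_pos: [476.9, 234.1, 76.7]
tcp_rot: [-179.8, -0.1, 179.5]
ft_force: [-16.7, -7.9, 26.9]
finger_gap: 0.0
```

```bash
python3 - <<'E'
from h import *
im,*_=cam('side'); cv2.imwrite('pics/side2.png',cv2.resize(im[150:350,205:405],None,fx=3,fy=3,interpolation=2))
s=r.sense();print(s['tool_pos'],s['tcp_rot'],s['ft_force'],s['time'])
E
```

```text
[476.96001563 234.10672465  76.60997782] [-1.79756013e+02 -1.22957279e-01  1.79514645e+02] [-18.50360323  -6.13706288  29.14106811] 4.05
```

View pics/side2.png

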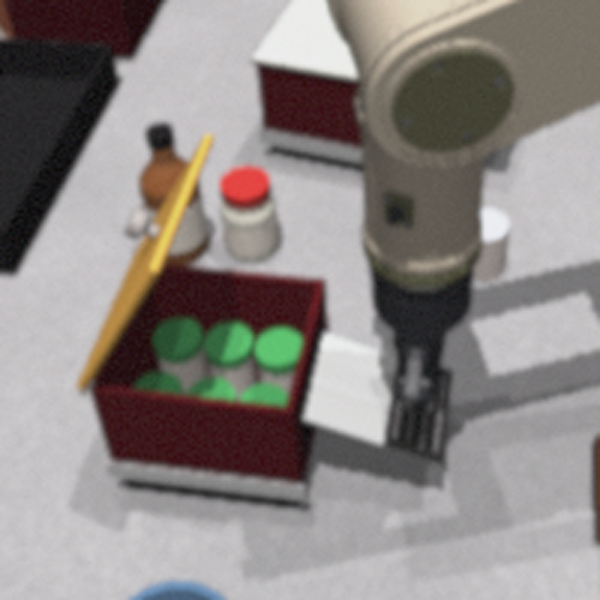

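At about z = 77 the force jumped to 29 N, so the lever is on its stop. In the side view the lid stands up at about 60° and the green-capped stock is visible. I'll hold it there.

Emit:
carry_out:
  increments:
    - [[0,0,0.001],[0,0,0],1]
    - [[0,0,0.001],[0,0,0],1]
    - [[0,0,0.001],[0,0,0],1]
    - [[0,0,0.001],[0,0,0],1]
    - [[0,0,0.001],[0,0,0],1]

```text
time: 4.55
tool_pos: [476.8, 234.0, 77.0]
tcp_rot: [-179.7, -0.2, 179.5]
ft_force: [-9.1, -2.8, 14.1]
finger_gap: 0.3
```

Emit:
carry_out:
  increments:
    - [[0,0,0.001],[0,0,0],1]
    - [[0,0,0.001],[0,0,0],1]
    - [[0,0,0.001],[0,0,0],1]
    - [[0,0,0.001],[0,0,0],1]
    - [[0,0,0.001],[0,0,0],1]
    - [[0,0,0.001],[0,0,0],1]
    - [[0,0,0.001],[0,0,0],1]
    - [[0,0,0.001],[0,0,0],1]
    - [[0,0,0.001],[0,0,0],1]
    - [[0,0,0.001],[0,0,0],1]

```text
time: 5.55
tool_pos: [476.8, 234.0, 77.0]
tcp_rot: [-179.6, -0.3, 179.6]
ft_force: [-10.0, -3.2, 14.6]
finger_gap: 0.1
```

```bash
python3 - <<'E'
from h import *
im,K,R,t=cam('side'); cv2.imwrite('pics/side3.png',cv2.resize(im[150:350,205:405],None,fx=3,fy=3,interpolation=2))
# expected +y-front lid corner and hinge-side corner at 60deg and 52deg, underside ~23.5
for a in (0,.9,1.05):
    print(a,[ ((proj([727-165*np.cos(a),y,145+165*np.sin(a)],K,R,t)-[205,150])*3).round() for y in(306,159)])
s=r.sense();print(s['tool_pos'],s['ft_force'],s['time'])
E
```

```text
0 [array([297., 414.]), array([331., 273.])]
0.9 [array([195., 288.]), array([246., 151.])]
1.05 [array([163., 271.]), array([218., 135.])]
[476.78395036 233.97603718  77.0057996 ] [-8.90784581 -3.5056678  14.11841043] 5.6
```

View pics/side3.png

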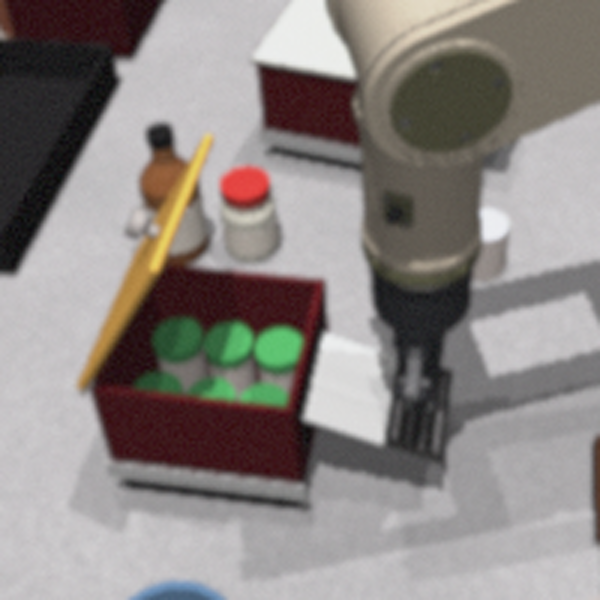

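The lid's front corners are at (155,270) and (212,135), which matches the prediction for 1.05 rad. I'll hold a little longer, then ease up.

Emit:
carry_out:
  increments:
    - [[0,0,0.001],[0,0,0],1]
    - [[0,0,0.001],[0,0,0],1]
    - [[0,0,0.001],[0,0,0],1]
    - [[0,0,0.001],[0,0,0],1]
    - [[0,0,0.001],[0,0,0],1]
    - [[0,0,0],[0,0,0],1]
    - [[0,0,-0.001],[0,0,0],1]
    - [[0,0,-0.001],[0,0,0],1]
    - [[0,0,-0.001],[0,0,0],1]

```text
time: 6.5
tool_pos: [477.2, 233.9, 80.1]
tcp_rot: [-179.6, -0.3, 179.6]
ft_force: [-1.9, 0.2, 1.8]
finger_gap: -0.0
```

Emit:
carry_out:
  increments:
    - [[0,0,-0.001],[0,0,0],1]
    - [[0,0,-0.001],[0,0,0],1]
    - [[0,0,-0.001],[0,0,0],1]
    - [[0,0,-0.001],[0,0,0],1]
    - [[0,0,-0.001],[0,0,0],1]
    - [[0,0,-0.001],[0,0,0],1]

```text
time: 7.1
tool_pos: [477.0, 234.0, 86.2]
tcp_rot: [-179.6, -0.4, 179.6]
ft_force: [-3.4, -0.5, 1.8]
finger_gap: 0.2
```

Emit:
carry_out:
  increments:
    - [[0,0,-0.001],[0,0,0],1]
    - [[0,0,-0.001],[0,0,0],1]
    - [[0,0,-0.001],[0,0,0],1]
    - [[0,0,-0.001],[0,0,0],1]
    - [[0,0,-0.001],[0,0,0],1]
    - [[0,0,-0.001],[0,0,0],1]
    - [[0,0,-0.001],[0,0,0],1]
    - [[0,0,-0.001],[0,0,0],1]
    - [[0,0,-0.001],[0,0,0],1]
    - [[0,0,-0.001],[0,0,0],1]

```text
time: 8.1
tool_pos: [476.7, 234.0, 97.5]
tcp_rot: [-179.6, -0.4, 179.6]
ft_force: [-4.5, -0.5, 4.5]
finger_gap: 0.3
```

Emit:
carry_out:
  increments:
    - [[0,0,-0.001],[0,0,0],1]
    - [[0,0,-0.001],[0,0,0],1]
    - [[0,0,-0.001],[0,0,0],1]
    - [[0,0,-0.001],[0,0,0],1]
    - [[0,0,-0.001],[0,0,0],1]
    - [[0,0,-0.001],[0,0,0],1]
    - [[0,0,-0.001],[0,0,0],1]
    - [[0,0,-0.001],[0,0,0],1]
    - [[0,0,-0.001],[0,0,0],1]
    - [[0,0,-0.001],[0,0,0],1]
    - [[0,0,-0.001],[0,0,0],1]
    - [[0,0,-0.001],[0,0,0],1]

```text
time: 9.3
tool_pos: [477.5, 234.2, 111.4]
tcp_rot: [-179.6, -0.3, 179.6]
ft_force: [-0.3, 0.8, -0.3]
finger_gap: -0.1
```

Force is back to zero and the tip is above the rest height of about 108 mm, so the lever is free. I'll retreat upward and check.

Emit:
carry_out:
  increments:
    - [[0,0,-0.003],[0,0,0],1]
    - [[0,0,-0.01],[0,0,0],1]
    - [[0.005,0,-0.03],[0,0,0],1]
    - [[0.01,0,-0.03],[0,0,0],1]
    - [[0.03,0,-0.03],[0,0,0],1]
    - [[0.04,0,0],[0,0,0],1]
    - [[0.02,0,0],[0,0,0],1]
    - [[0,0,0],[0,0,0],1]
    - [[0,0,0],[0,0,0],1]

```text
time: 10.2
tool_pos: [373.7, 236.1, 224.2]
tcp_rot: [-179.8, 0.3, 179.5]
ft_force: [0.1, -0.1, 0.5]
finger_gap: -0.1
```

```bash
python3 - <<'E'
from h import *
import pickle
D=pickle.load(open('d0.pkl','rb'))
im=cam('side')[0]; cv2.imwrite('pics/side4.png',im)
it=cam('top')[0]; cv2.imwrite('pics/top4.png',it)
for n,i in(('side',im),('top',it)):
    m=cv2.inRange(cv2.cvtColor(i,cv2.COLOR_BGR2HSV),(20,120,90),(35,255,255))
    k,l,st,c=cv2.connectedComponentsWithStats(m)
    print(n,[s.tolist() for s in st[1:] if s[4]>300])
s=r.sense();print(s['tool_pos'],s['ft_force'],s['time'],abs(s['qd']).max())
E
```

```text
side [[234, 234, 80, 54, 3129]]
top [[197, 116, 61, 65, 3584], [468, 162, 27, 25, 487]]
[373.99845962 235.9497133  223.80341466] [-0.17865827  0.79865239 -0.07696996] 10.3 1.0225606407787142
```

View pics/side4.png

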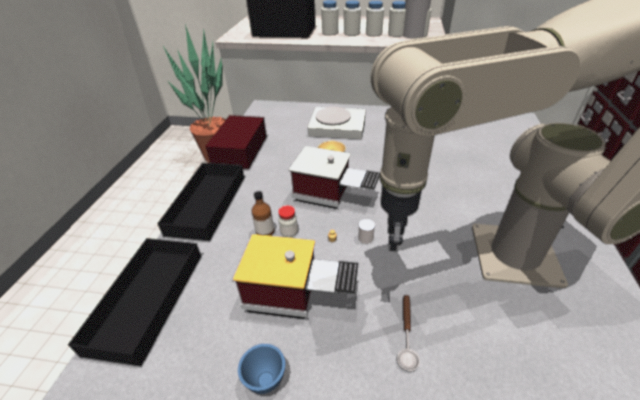

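View pics/top4.png

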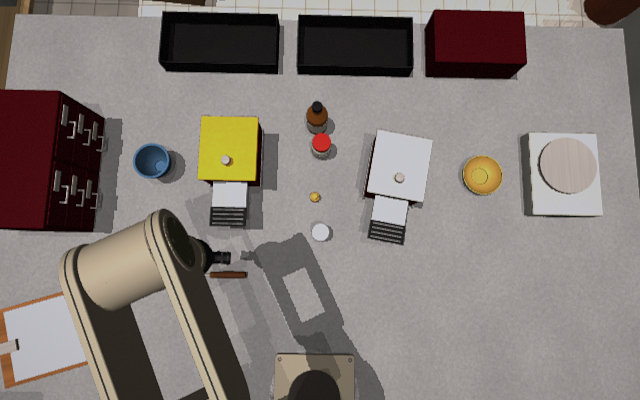

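The yellow lid at (275,260) and its lever pad at (347,276) in the side view are back where they were at the start. The white bin and all the loose things are unmoved, and the arm is clear. I'm handing in.

```bash
python3 -c "
from bench import r
print(r.hand_in())"
```

```text
the job is handed in; nothing more can be done
None
```

I pressed the yellow bin's lever down to its stop with closed fingers and held the lid fully open for about 2.4 s. I then eased the lever up over about 3 s, lifted clear and handed in at about 10.3 s of the 40 s allowed. The hand-in reported no verdict.

- **Open:** at the stop the force rose to about 29 N, and in the side view the lid's front corners matched the 1.05 rad prediction to within about 3 pixels.
- **Shut:** the force fell to zero at about 108–111 mm, which is the lever's rest height. The yellow lid's outline then matched the start pictures to within 1 pixel in both views.
- **Everything else:** by eye, the lever, the white bin and all the loose things looked unmoved in the final pictures, and the arm was clear with no force on it.
- **Not measured:** I had no direct reading of the lid's closing speed. The tool rose at about 10–12 mm/s, so the lid should have closed at about 0.4 rad/s, well under the 4 rad/s limit.
- **Disagreement:** the two views put the pad at about 112 mm, but contact came at about 108 mm, which is what the lid height implied. I relied on the contact.

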